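# Consolidate the trays of turned knobs and feet

### The job

One of the plywood trays holds a mixture of turned drawer knobs and stud-topped furniture feet. Move each of its pieces into a free compartment of the tray that already holds its own kind, so that one tray ends full of knobs and the other full of feet, all standing upright, without shifting those two trays. Then stack the emptied tray squarely on the pile of empty trays, so that it nests fully home, leaving the pile where it stands.

Things in the scene. Friction and masses are not known exactly. Their poses are not given: they have to be found in the camera images.
- mixed_tray: Plywood tray 58 (x) x 162 (y) x 26 mm, alike at both ends, three 46 x 46 mm compartments centred at y = -52, 0, +52 mm. Origin: middle of its underside, z up. Heights from there: stacking foot (37 x 141 mm) 0 to 5, floor 9, dividers 19, outer wall tops 26 mm; all walls 6 mm thick, plain outside. 200 g. The mixed tray: starts full, with two knobs and one foot in any order.
- knob_tray: Same tray as mixed_tray, same size and origin. The knob tray: at the start just one knob stands in it.
- feet_tray: Same tray as mixed_tray, same size and origin. The feet tray: at the start two feet stand in it.
- empties: pile of two empty trays of the same kind, nested one on the other, 47 mm high together (one heavy piece, 700 g). Origin: middle of the underside, z up, long side along y. Another tray nests on top: its stacking foot drops inside the upper tray's outer walls (about 4.5 mm of play each way), and its origin is then 42 mm above this origin. Either way round fits.
- knob_1: turned drawer knob of dark wood, mushroom shaped, 48 mm tall, standing upright: base 28 mm across, waist 17 mm, head 33 mm across from 28 to 40 mm above the base, domed above that. Origin: centre of its base. Round about z. 45 g. Stands in the knob tray from the start.
- knob_2: turned drawer knob of dark wood, mushroom shaped, 48 mm tall, standing upright: base 28 mm across, waist 17 mm, head 33 mm across from 28 to 40 mm above the base, domed above that. Origin: centre of its base. Round about z. 45 g. Starts in the mixed tray.
- knob_3: turned drawer knob of dark wood, mushroom shaped, 48 mm tall, standing upright: base 28 mm across, waist 17 mm, head 33 mm across from 28 to 40 mm above the base, domed above that. Origin: centre of its base. Round about z. 45 g. Starts in the mixed tray.
- foot_1: turned furniture foot of the same dark wood, standing upright: 25 mm across at the bottom, widening to a straight 36 mm collar from 34 to 50 mm above the base, then a flat bright steel top plate and a thin threaded steel stud sticking up out of it to 72 mm. Origin: centre of its base. Round about z. 60 g. Stands in the feet tray from the start.
- foot_2: turned furniture foot of the same dark wood, standing upright: 25 mm across at the bottom, widening to a straight 36 mm collar from 34 to 50 mm above the base, then a flat bright steel top plate and a thin threaded steel stud sticking up out of it to 72 mm. Origin: centre of its base. Round about z. 60 g. Stands in the feet tray from the start.
- foot_3: turned furniture foot of the same dark wood, standing upright: 25 mm across at the bottom, widening to a straight 36 mm collar from 34 to 50 mm above the base, then a flat bright steel top plate and a thin threaded steel stud sticking up out of it to 72 mm. Origin: centre of its base. Round about z. 60 g. Starts in the mixed tray.
Mind the look-alikes: they are no part of the job. What is shaped like the foot_2 but turquoise is not meant.

How it is judged (in metres and radians):
On the way, in this order (a step that is already met when the one before it is completed fails the run):
1. all three knobs stand in the knob tray and all three feet in the feet tray, one to a compartment (x of knob_1 in the frame of knob_tray between -0.026 and 0.026 m and y of knob_1 in the frame of knob_tray between -0.078 and 0.078 m and z of knob_1 in the frame of knob_tray between 0.006 and 0.0125 m and angle between each of knob_1, knob_2, knob_3, foot_1, foot_2, foot_3's own z axis and vertical below 0.15 rad and x of knob_2 in the frame of knob_tray between -0.026 and 0.026 m and y of knob_2 in the frame of knob_tray between -0.078 and 0.078 m and z of knob_2 in the frame of knob_tray between 0.006 and 0.0125 m and x of knob_3 in the frame of knob_tray between -0.026 and 0.026 m and y of knob_3 in the frame of knob_tray between -0.078 and 0.078 m and z of knob_3 in the frame of knob_tray between 0.006 and 0.0125 m and x of foot_1 in the frame of feet_tray between -0.026 and 0.026 m and y of foot_1 in the frame of feet_tray between -0.078 and 0.078 m and z of foot_1 in the frame of feet_tray between 0.006 and 0.0125 m and x of foot_2 in the frame of feet_tray between -0.026 and 0.026 m and y of foot_2 in the frame of feet_tray between -0.078 and 0.078 m and z of foot_2 in the frame of feet_tray between 0.006 and 0.0125 m and x of foot_3 in the frame of feet_tray between -0.026 and 0.026 m and y of foot_3 in the frame of feet_tray between -0.078 and 0.078 m and z of foot_3 in the frame of feet_tray between 0.006 and 0.0125 m and angle between each of knob_tray, feet_tray's own z axis and vertical below 0.08 rad and height (world z) of each of knob_tray, feet_tray below 0.008 m), for 0.2 s.
2. the emptied tray is nested on the pile of empties (z of mixed_tray in the frame of empties between 0.039 and 0.0455 m and horizontal distance between mixed_tray and empties below 0.008 m and angle between the y axis of mixed_tray and the y axis of empties, either way round below 0.12 rad and angle between each of mixed_tray, empties's own z axis and vertical below 0.06 rad and height (world z) of empties below 0.008 m), for 0.2 s.
At the end, for the whole second after the job is handed in: Knobs upright (0.15 rad) on the knob tray's floor, feet likewise in the feet tray, one per compartment, both trays flat on the bench. Mixed tray nested on the pile: 39 to 45.5 mm above its origin, within 8 mm sideways, parallel within 0.12 rad, level within 0.06 rad. All released, at rest (all of step 1 and all of step 2 and linear speed of each of knob_1, knob_2, knob_3, foot_1, foot_2, foot_3, mixed_tray, knob_tray, feet_tray, empties below 0.02 m/s); the robot touches nothing.
It fails at once if the knob tray, the feet tray or the pile of empties is shifted by more than 30 mm (distance of any of knob_tray, feet_tray, empties from where it was at the start of the episode above 0.03 m).
It also fails if it takes over 102 s, if anything falls off the work surface, if the arm or the gripper's body presses on something with over 40 N, if the wrist force passes 120 N, or if a joint passes its speed limit or range.

### The arm

A 6-joint arm with a two-finger parallel gripper is mounted at the origin on a cart in front of the work surface, level with it; the furniture and walls round the work are solid. World frame = base frame: x ahead of the robot, y to its left, z up, the work surface at z = 0. Lengths are in mm, angles in rad, forces in N, time in s.
With the tool pointing down it reaches from about 300 to 775 mm from the base axis. Payload 14.6 kg.
Tool frame: the origin (TCP) lies at the very end of the fingers, on their centre line; the grasp point (between the pads) lies 19 mm behind it; z points along the fingers, y is the line along which they close (so a half turn about z gives the same grasp; the last joint's range is limited). The gripper opens to 94 mm and grips with 3 to 60 N. Pads are 16 mm wide; open, the fingers measure 119 mm over their backs; the gripper's body (75 mm by 177 mm) begins 78 mm behind the grasp point.
Start: joints at [1.07, 0.3, 1.521, -0, 1.321, -0.067], TCP at [231.173, 499.047, 205.446] pointing down, gripper open.
Joint ranges: [-3.03, 3.03], [-0.79, 2.21], [0.23, 2.52], [-1.04, 4.18], [0, 3.07], [-2.55, 2.55]. Speed limits (rad/s): [2.22, 2.22, 2.57, 3.14, 3.14, 3.14].

### API

Orientations are given as [roll, pitch, yaw] about the fixed x, y, z axes, in that order (R = Rz(yaw) Ry(pitch) Rx(roll)).
In Python, from cell import manip, optics gives the robot as it stands.
- The arm moves only by the shell command python3 -m crank 'ROWS' [FORCE]. ROWS is JSON, a list of rows, each a list of 7 numbers: the opening in per cent of the stroke, from 0 (shut) to 100 (fully open), then the shift along the tool's x, y, z in mm, then the turn, a rotation vector about the tool's x, y, z in rad. A call has 1 to 10 rows; each row is the pose to reach, as a shift and turn from the pose commanded when the call began, along the tool's axes at that moment; what a row does not reach only later rows make up. A row lasts 1/10 s, in which the tool goes at most 50 mm and 8.59 degrees, less where a joint would pass 70% of its speed; a pose out of reach is approached as far as the arm can. A call with a gripper value outside its range is refused whole. The fingers move at their own pace and stop on an object; FORCE is the grip in N (left out, the last holds). Time passes only in rows, so rows that repeat a pose let the fingers close. It gives the time, the measured TCP pose, the force, the opening and the grip force at its end, in the units of the state.
- manip.read_state(): the state, without advancing time (a new reading comes with each control period).
- optics.camera(name): name is "scene" or "top" or "wrist"; returns (picture, depth): 420x560x3 uint8, red, green, blue; 420x560 float32, mm along the optical axis (not along the pixel's ray), 0 where there is no reading.
- optics.calibration(name): a dict with "camera_matrix" (3x3 intrinsics, pixels), "k1" (the pictures are not rectified: a ray, as slopes to the right and down, at radius r is drawn at 1 + k1 r^2 times it, then the intrinsics apply), "R" (3x3) and "t" (3): a world point X has camera coordinates R X + t. Camera axes: x right, y down, z forward; pixel columns grow to the right and rows downward; lengths in mm; the calibration is good to about 2 mm. A picture is of the moment at which its call begins: read the wrist's pose just before it. calibration takes no time and is no camera call; for the wrist camera it gives the pose at the moment of the call.
- manip.sign_off(): hands the job in; it is judged then, once.
The state is a dict: "clock": time; "joints": joint angles; "qd": joint speeds; "effort": joint torques, N m; "eef_pos": TCP position; "eef_rot": TCP orientation; "wrist_force": force on the tool from outside, world axes, zero at the start; "moment": the same for the moment, N m; "finger_gap": finger opening in mm; "finger_force": force on a finger pad.
Only numpy, scipy, OpenCV 4.12 (cv2) and the standard library are available. Lean on these libraries where they do the work, as an engineer would, in place of code of your own. Each camera call takes 0.05 s, during which the arm holds its last target. There are 200 camera calls.

## Working session

There is one attempt and no reset: what is moved stays moved. The work goes in short steps, Python scripts to look and compute and a shell command to move; the robot and the scene stay as the last step left them, time stands still between calls to the robot, and variables do not carry over. Pictures are saved under pics/ and viewed, at most 14 in all, crops included, and the job is handed in when it is done.

```bash
ls; mkdir -p pics
cat > h.py <<'E'
import numpy as np, cv2
from cell import manip, optics
def shot(n,f=None):
    p,d=optics.camera(n)
    if f: cv2.imwrite('pics/'+f,p[:,:,::-1])
    np.savez('/tmp/%s.npz'%n,p=p,d=d); return p,d
def world(n,uv,z=None,d=None,c=None):
    c=c or optics.calibration(n); K=np.array(c['camera_matrix']);R=np.array(c['R']);t=np.array(c['t'])
    out=[]
    for u,v in uv:
        a=np.array([(u-K[0,2])/K[0,0],(v-K[1,2])/K[1,1]]); s=a.copy()
        for _ in range(20): s=a/(1+c['k1']*(s@s))
        ray=np.array([s[0],s[1],1.])
        if z is None:
            k=d[int(round(v)),int(round(u))]
        else:
            o=-R.T@t; w=R.T@ray; k=(z-o[2])/w[2]
        out.append(R.T@(ray*k-t))
    return np.array(out)
E
python3 - <<'E'
from h import *
shot('top','top.png');shot('scene','scene.png')
s=manip.read_state();print(s)
for n in('top','scene'):
    print(optics.calibration(n))
E
```

```text
pics
{'clock': 0.1, 'joints': array([ 1.07039726e+00,  3.00411904e-01,  1.52150859e+00, -1.43877494e-05,
        1.32070256e+00, -6.65820235e-02]), 'qd': array([-0.0022087 , -0.00299935, -0.00226629,  0.00102289, -0.00037811,
       -0.00099923]), 'effort': array([ 1.86628225e-03, -5.32637107e+01, -3.53289592e+01,  7.09380442e-02,
        2.34230363e-02, -4.07559980e-05]), 'eef_pos': array([231.0707694, 498.8490963, 204.9494678]), 'eef_rot': array([-3.14056361e+00, -5.46496944e-05,  2.70777915e+00]), 'wrist_force': array([-0.73664928, -0.18885227,  0.20274542]), 'moment': array([ 1.45653274e-02, -1.19499598e-05, -2.13143984e-02]), 'finger_force': 0.0, 'finger_gap': 93.88180282154852}
{'camera_matrix': array([[422.97861482,   0.        , 284.18244842],
       [  0.        , 422.97861482, 211.69368436],
       [  0.        ,   0.        ,   1.        ]]), 'k1': 0.03558297853942831, 'R': array([[-0.02260895, -0.99974212,  0.00212777],
       [-0.99335107,  0.02222401, -0.11295903],
       [ 0.11288261, -0.00466751, -0.99359737]]), 't': array([-226.3139243 ,  523.00981327,  898.73876308])}
{'camera_matrix': array([[537.63558905,   0.        , 273.91063494],
       [  0.        , 537.63558905, 210.72526607],
       [  0.        ,   0.        ,   1.        ]]), 'k1': -0.2059491745502606, 'R': array([[ 0.89114729, -0.45337327,  0.01758364],
       [-0.31641624, -0.64878667, -0.69206691],
       [ 0.32517267,  0.61116981, -0.72161915]]), 't': array([-584.71011522,   35.65055727, 1183.94171373])}
```

View pics/top.png

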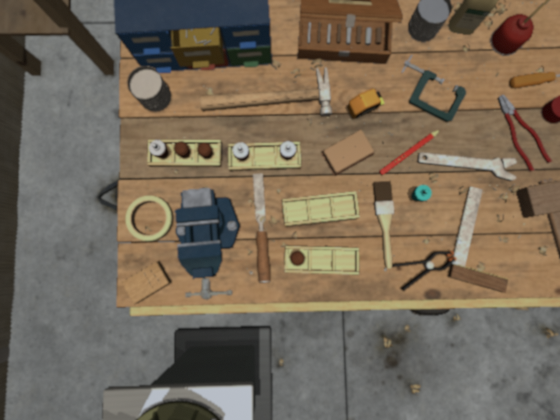

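View pics/scene.png

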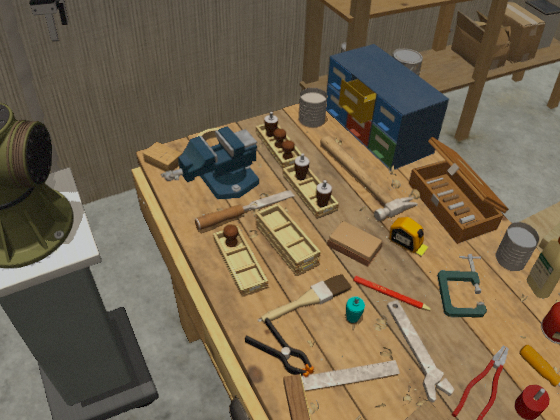

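The top view shows four trays:
- Mixed tray at (185,152): foot at (158,150), knobs at (181,149) and (205,150).
- Feet tray at (264,155): the middle compartment is free.
- Pile of empties at (320,208), which is taller.
- Knob tray at (321,260): knob at (298,258), two compartments free.

The turquoise piece at (422,193) is the look-alike and isn't part of the job. Next I'll measure the trays.

Run:
```python
from h import *
f=np.load('/tmp/top.npz');p,d=f['p'],f['d'].astype(float)
crop=p[130:285,140:370];cv2.imwrite('pics/c1.png',cv2.resize(crop,None,fx=3.4,fy=3.4,interpolation=cv2.INTER_CUBIC)[:,:,::-1])
def pts(u0,v0,u1,v1):
    uv=[(u,v) for v in range(v0,v1) for u in range(u0,u1) if d[v,u]>0]
    return np.array(uv),world('top',uv,d=d)
for n,b,z in(('mixed',(143,134,226,172),26),('feet',(224,138,306,174),26),('emp',(278,186,363,232),47),('knob',(279,240,364,278),26)):
    uv,w=pts(*b)
    m=(w[:,2]>z-5)&(w[:,2]<z+6)
    hsv=cv2.cvtColor(p,cv2.COLOR_RGB2HSV)[uv[:,1],uv[:,0]]
    m2=m&(hsv[:,2]>120)&(hsv[:,1]<140)&(hsv[:,1]>40)
    for mm in (m,m2):
        r=cv2.minAreaRect(w[mm][:,:2].astype(np.float32)); print(n,mm.sum(),np.round(r[0],1),np.round(r[1],1),round(r[2],2),np.median(w[mm][:,2]))
    hi=w[:,2]>(34 if n!='emp' else 60)
    im=np.zeros(d.shape,np.uint8); im[uv[hi][:,1],uv[hi][:,0]]=1
    k,l,s,c=cv2.connectedComponentsWithStats(im)
    for i in range(1,k):
        if s[i,4]>15:
            q=w[l[uv[:,1],uv[:,0]]==i]; print('   blob',np.round(c[i]),s[i,4],'bbox ctr',np.round((q.min(0)+q.max(0))/2,1),'size',np.round(np.ptp(q,axis=0)),'top',q[:,2].max().round(1))
```

```text
mixed 478 [657.5 -15.7] [163.9  57.6] 88.61 24.37234109144694
mixed 436 [657.9 -15.8] [163.9  56.5] 88.78 24.42590732695436
   blob [158. 149.] 258 bbox ctr [659.6  32.9  57.9] size [34. 34. 48.] top 81.6
   blob [181. 149.] 193 bbox ctr [660.6 -14.3  47.5] size [32. 31. 24.] top 59.6
   blob [204. 149.] 205 bbox ctr [657.1 -65.7  46.5] size [32. 34. 24.] top 58.3
feet 454 [ 647.6 -196. ] [ 59.1 162.4] 0.57 24.18954603563993
feet 441 [ 647.6 -196. ] [ 59.1 162.4] 0.57 24.185760886039667
   blob [288. 150.] 235 bbox ctr [ 651.3 -249.2   58.8] size [35. 35. 45.] top 81.4
   blob [241. 151.] 232 bbox ctr [ 651.1 -147.4   60.7] size [35. 34. 43.] top 82.3
emp 547 [ 523.  -316.8] [ 58.3 163. ] 5.07 45.467937234122076
emp 547 [ 523.  -316.8] [ 58.3 163. ] 5.07 45.467937234122076
knob 546 [ 411.8 -318. ] [162.4  57.8] 87.39 24.655011058063167
knob 545 [ 411.8 -318. ] [162.4  57.8] 87.39 24.668281671949472
   blob [297. 258.] 182 bbox ctr [ 417.2 -263.    52.5] size [32. 30. 14.] top 59.3
```

View pics/c1.png

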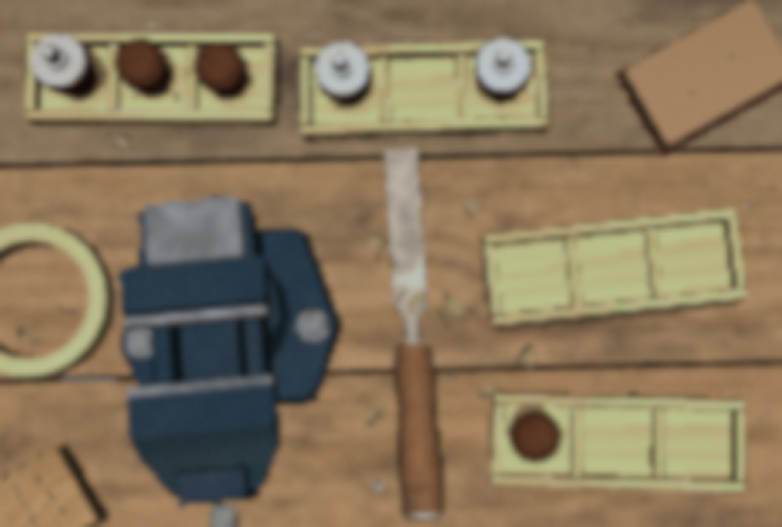

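The enlarged crop agrees. In the mixed tray the foot stands at the left end (crop 60,62), with knobs in the middle (145,65) and at the right (220,68). The tray sizes come out at about 162 x 58 mm at 24/45 mm height, which is right. I'll grip the pieces across x, so the fingers clear the neighbouring pieces and the walls.

```bash
cat >> h.py <<'E'
def go(x,y,z,yawdeg):
    "tool-frame shift and z-turn from measured pose; closing line along tray x at tray yaw"
    from scipy.spatial.transform import Rotation as Ro
    s=manip.read_state(); R=Ro.from_euler('xyz',s['eef_rot'])
    T=Ro.from_euler('xyz',[np.pi,0,np.pi/2+np.radians(yawdeg)])
    print('shift',np.round(R.inv().apply(np.array([x,y,z])-s['eef_pos']),1),'turn',np.round((R.inv()*T).as_rotvec(),3),'t',s['clock'],'pos',np.round(s['eef_pos'],1),'gap',round(s['finger_gap'],1))
E
python3 - <<'E'
from h import *
go(658,34,160,-1.4)
E
```

```text
shift [-582.8 -242.3   45.2] turn [-1.000e-03  1.000e-03  1.161e+00] t 0.1 pos [231.1 498.8 204.9] gap 93.9
```

```bash
python3 -m crank '[[100,-583,-242,0,0,0,1.16],[100,-583,-242,0,0,0,1.16],[100,-583,-242,0,0,0,1.16],[100,-583,-242,0,0,0,1.16],[100,-583,-242,0,0,0,1.16],[100,-583,-242,0,0,0,1.16],[100,-583,-242,0,0,0,1.16],[100,-583,-242,0,0,0,1.16],[100,-583,-242,0,0,0,1.16],[100,-583,-242,0,0,0,1.16]]' 15
python3 - <<'E'
from h import *
go(658,34,160,-1.4)
E
```

```text
clock: 1.1
eef_pos: [570.6, 129.1, 205.2]
eef_rot: [-3.141, 0.0, 1.547]
wrist_force: [0.0, 1.3, -0.4]
finger_gap: 94.1
finger_force: 0.0
shift [-93.1  89.6  45.2] turn [-0.     0.     0.001] t 1.1 pos [570.6 129.1 205.2] gap 94.1
```

```bash
python3 -m crank '[[100,-93,90,45,0,0,0],[100,-93,90,45,0,0,0],[100,-93,90,45,0,0,0],[100,-93,90,45,0,0,0],[100,-93,90,45,0,0,0]]'
python3 - <<'E'
from h import *
c=optics.calibration('wrist')
p,d=shot('wrist','w1.png'); d=d.astype(float)
go(659,34,32,-1.4)
print(c)
E
```

```text
clock: 1.6
eef_pos: [657.2, 35.6, 159.5]
eef_rot: [-3.14, -0.0, 1.547]
wrist_force: [0.2, 0.1, 0.0]
finger_gap: 94.3
finger_force: 0.0
shift [ -2.4   2.  128.4] turn [-0.    -0.     0.002] t 1.65 pos [657.1  36.4 160.4] gap 94.0
{'camera_matrix': array([[336.36150577,   0.        , 290.06616895],
       [  0.        , 336.36150577, 213.68675323],
       [  0.        ,   0.        ,   1.        ]]), 'k1': -0.016937121504088017, 'R': array([[ 0.99970967, -0.02406474, -0.00120725],
       [-0.02291953, -0.96520308,  0.26049514],
       [-0.00743399, -0.26039184, -0.9654744 ]]), 't': array([-656.92802006,   33.84682195,  361.56424316])}
```

View pics/w1.png

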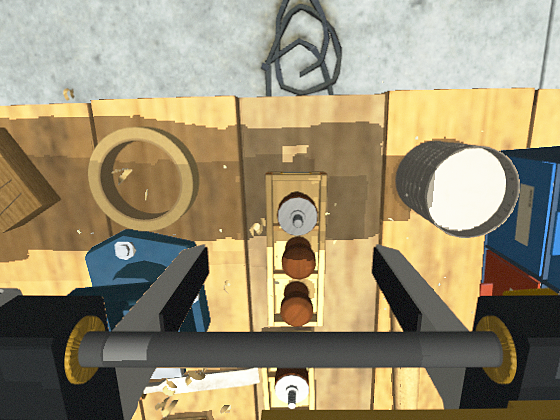

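The wrist view shows the mixed tray below the gripper: foot top plate at (298,215), knob domes at (298,258) and (298,306), and the tray's outer top rim at columns 266–327. I'll measure the piece tops from this view.

Run:
```python
from h import *
f=np.load('/tmp/wrist.npz');d=f['d'].astype(float)
c=optics.calibration('wrist')
print(world('wrist',[(298,215)],z=59,c=c),world('wrist',[(298,258),(298,306)],z=52,c=c),world('wrist',[(266,174),(327,174)],z=26,c=c))
uv=[(u,v) for v in range(185,326) for u in range(270,326) if d[v,u]>0]
w=world('wrist',uv,d=d,c=c)
for a,b,z0,z1 in((10,60,56,63),(-38,8,48,60),(-90,-42,48,60)):
    q=w[(w[:,1]>a)&(w[:,1]<b)&(w[:,2]>z0)&(w[:,2]<z1)]
    print(len(q),np.round((q.min(0)+q.max(0))/2,1),np.round(np.ptp(q,axis=0)),np.median(q[:,2]))
```

```text
[[664.9209534   34.58185873  59.        ]] [[664.35994128  -8.39073531  52.        ]
 [663.5347205  -57.92597109  52.        ]] [[636.17299365  66.09917443  26.        ]
 [693.40198473  64.78983012  26.        ]]
863 [664.1  34.4  59.5] [35. 35.  7.] 62.22743906709575
905 [665.2 -13.4  54. ] [32. 33. 12.] 55.81246016717673
805 [662.  -63.   53.9] [32. 31. 12.] 55.922267391767356
```

The wrist view puts the pieces about 5 mm further out in x (≈664) than the top view does, and the fingers in the picture agree with it. I'll trust the wrist view for grasping.

```bash
python3 -m crank '[[80,2,6,50,0,0,0],[80,2,6,100,0,0,0],[80,2,6,128,0,0,0],[80,2,6,128,0,0,0],[80,2,6,128,0,0,0],[0,2,6,128,0,0,0],[0,2,6,128,0,0,0],[0,2,6,128,0,0,0],[0,2,6,128,0,0,0],[0,2,6,128,0,0,0]]' 15
python3 - <<'E'
from h import *
go(664,34,32,-1.4)
print(manip.read_state()['finger_force'])
E
```

```text
clock: 2.65
eef_pos: [663.6, 37.8, 32.7]
eef_rot: [3.141, -0.0, 1.548]
wrist_force: [0.1, -0.7, -0.5]
finger_gap: 38.7
finger_force: 0.0
shift [-3.8  0.5  0.7] turn [ 0.    -0.     0.001] t 2.65 pos [663.6  37.8  32.7] gap 38.7
0.0
```

```bash
python3 -m crank '[[50,-3.5,0.5,0,0,0,0],[50,-3.5,0.5,0,0,0,0],[0,-3.5,0.5,0,0,0,0],[0,-3.5,0.5,0,0,0,0],[0,-3.5,0.5,0,0,0,0],[0,-3.5,0.5,0,0,0,0],[0,-3.5,0.5,0,0,0,0],[0,-3.5,0.5,0,0,0,0]]' 15; python3 -m crank '[[0,0,0,-40,0,0,0],[0,0,0,-90,0,0,0],[0,0,0,-120,0,0,0],[0,0,0,-120,0,0,0]]'
python3 - <<'E'
from h import *
go(652,-196,160,0.57)
E
```

```text
clock: 3.45
eef_pos: [663.9, 34.3, 32.4]
eef_rot: [-3.142, -0.0, 1.548]
wrist_force: [0.6, -0.2, 0.2]
finger_gap: 35.1
finger_force: 15.0
clock: 3.85
eef_pos: [665.7, 34.4, 157.9]
eef_rot: [3.134, -0.0, 1.548]
wrist_force: [1.0, 0.3, -0.8]
finger_gap: 35.3
finger_force: 15.0
shift [-230.6   -8.4   -2.2] turn [ 0.008 -0.    -0.033] t 3.85 pos [665.7  34.4 157.9] gap 35.3
```

```bash
python3 -m crank '[[0,-286,-6,-12,0,0,-0.033],[0,-286,-6,-12,0,0,-0.033],[0,-286,-6,-12,0,0,-0.033],[0,-286,-6,-12,0,0,-0.033],[0,-286,-6,-12,0,0,-0.033],[0,-286,-6,-12,0,0,-0.033],[0,-286,-6,-12,0,0,-0.033],[0,-286,-6,-12,0,0,-0.033],[0,-286,-6,-12,0,0,-0.033],[0,-286,-6,-12,0,0,-0.033]]'
python3 - <<'E'
from h import *
import pickle
c=optics.calibration('wrist');pickle.dump(c,open('/tmp/c.pkl','wb'))
p,d=shot('wrist','w2.png')
go(652,-196,32,0.57)
E
```

```text
clock: 4.85
eef_pos: [651.6, -250.1, 164.2]
eef_rot: [-3.141, -0.0, 1.582]
wrist_force: [0.2, -0.5, -0.6]
finger_gap: 35.4
finger_force: 15.0
shift [ 54.2   1.  132.4] turn [-0.    -0.     0.002] t 4.9 pos [ 651.6 -250.3  164.4] gap 35.5
```

View pics/w2.png

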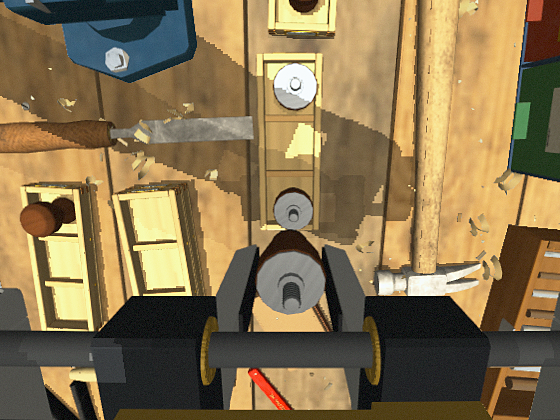

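This view shows the feet tray with its top-left corner at (257,53) and top-right at (319,53), standing feet at (296,87) and (293,210), and the middle compartment empty around (290,147). The held foot at (290,270) hangs straight. The pile at (160,240) and the knob tray at (62,255) are also visible on the left.

Run:
```python
from h import *
import pickle
c=pickle.load(open('/tmp/c.pkl','rb'))
f=np.load('/tmp/wrist.npz');d=f['d'].astype(float)
print(world('wrist',[(257,53),(319,53),(262,226),(318,230)],z=26,c=c).round(1), world('wrist',[(296,87),(293,212)],z=59,c=c).round(1))
uv=[(u,v) for v in range(45,240) for u in range(245,330) if d[v,u]>0]
w=world('wrist',uv,d=d,c=c)
m=(w[:,2]>22)&(w[:,2]<33)
q=w[m]; print('z',np.median(q[:,2]));r=cv2.minAreaRect(q[:,:2].astype(np.float32));print(np.round(r[0],1),np.round(r[1],1),r[2])
for a,b in((-175,-120),(-275,-222)):
    q=w[(w[:,1]>a)&(w[:,1]<b)&(w[:,2]>56)&(w[:,2]<65)]
    print(len(q),np.round((q.min(0)+q.max(0))/2,1),np.round(np.ptp(q,axis=0)))
# held foot
uv=[(u,v) for v in range(240,315) for u in range(258,325) if d[v,u]>0]
w=world('wrist',uv,d=d,c=c);q=w[(w[:,2]>150)&(w[:,2]<200)];print('held plate',len(q),np.round(np.median(q,axis=0),1),np.ptp(q,axis=0))
```

```text
[[ 622.2 -115.9   26. ]
 [ 676.2 -115.3   26. ]
 [ 625.  -273.5   26. ]
 [ 680.6 -277.    26. ]] [[ 656.1 -146.8   59. ]
 [ 655.1 -250.1   59. ]]
z 26.473239936878848
[ 651.3 -196.1] [ 58.2 161.5] 0.7892589569091797
1411 [ 655.3 -146.3   61. ] [35. 35.  8.]
1084 [ 655.1 -247.8   60.5] [35. 34.  9.]
held plate 3847 [ 652.4 -244.9  193.5] [37.15906421 35.72837201 46.7115511 ]
```

Tray centre is (651,-196), consistent in both cameras to 4 mm. The compartment gives the foot ±10 mm of room, so I'll place it.

```bash
python3 -m crank '[[0,50,0.5,0,0,0,0],[0,54,0.5,0,0,0,0],[0,54,0.5,0,0,0,0],[0,54,0.5,50,0,0,0],[0,54,0.5,100,0,0,0],[0,54,0.5,125,0,0,0],[0,54,0.5,131,0,0,0],[0,54,0.5,131,0,0,0],[0,54,0.5,131,0,0,0],[0,54,0.5,131,0,0,0]]'
python3 - <<'E'
from h import *
go(651,-196,32.7,0.57)
E
```

```text
clock: 5.9
eef_pos: [651.7, -197.9, 34.3]
eef_rot: [3.14, 0.0, 1.581]
wrist_force: [-0.9, -0.0, -1.2]
finger_gap: 35.4
finger_force: 15.0
shift [ 1.9 -0.7  1.6] turn [ 0.001  0.    -0.   ] t 5.9 pos [ 651.7 -197.9   34.3] gap 35.4
```

```bash
python3 -m crank '[[0,2,-0.5,1.6,0,0,0],[0,2,-0.5,1.6,0,0,0],[65,2,-0.5,1.6,0,0,0],[65,2,-0.5,1.6,0,0,0],[65,2,-0.5,1.6,0,0,0],[65,2,-0.5,-40,0,0,0],[65,2,-0.5,-80,0,0,0],[65,2,-0.5,-125,0,0,0],[65,2,-0.5,-125,0,0,0]]'
python3 - <<'E'
from h import *
go(664,-13.4,150,-1.4)
E
```

```text
clock: 6.8
eef_pos: [653.0, -196.2, 165.9]
eef_rot: [3.132, 0.004, 1.581]
wrist_force: [0.1, 0.3, 1.0]
finger_gap: 60.7
finger_force: 0.0
shift [182.8  12.7  15.3] turn [0.01  0.004 0.035] t 6.8 pos [ 653.  -196.2  165.9] gap 60.7
```

```bash
python3 -m crank '[[80,182.5,12,10,0,0,0.035],[80,182.5,12,10,0,0,0.035],[80,182.5,12,10,0,0,0.035],[80,182.5,12,10,0,0,0.035],[80,182.5,12,10,0,0,0.035],[80,182.5,12,10,0,0,0.035],[80,182.5,12,10,0,0,0.035],[80,182.5,12,10,0,0,0.035]]'
python3 - <<'E'
from h import *
go(664.5,-13.6,30.5,-1.4)
E
```

```text
clock: 7.6
eef_pos: [661.0, -14.2, 148.4]
eef_rot: [3.142, 0.0, 1.544]
wrist_force: [-0.3, -0.2, 0.2]
finger_gap: 75.0
finger_force: 0.0
shift [  0.7   3.5 117.9] turn [ 0.     0.    -0.002] t 7.6 pos [661.  -14.2 148.4] gap 75.0
```

```bash
python3 -m crank '[[80,0.5,3.5,50,0,0,0],[80,0.5,3.5,95,0,0,0],[80,0.5,3.5,118,0,0,0],[80,0.5,3.5,118,0,0,0],[0,0.5,3.5,118,0,0,0],[0,0.5,3.5,118,0,0,0],[0,0.5,3.5,118,0,0,0],[0,0.5,3.5,118,0,0,0],[0,0.5,3.5,118,0,0,0],[0,0.5,3.5,118,0,0,0]]' 15; python3 -m crank '[[0,0,0,0,0,0,0],[0,0,0,0,0,0,0],[0,0,0,0,0,0,0]]'
```

```text
clock: 8.6
eef_pos: [664.6, -12.4, 30.8]
eef_rot: [3.141, 0.0, 1.546]
wrist_force: [-1.6, -0.8, 1.7]
finger_gap: 32.2
finger_force: 15.0
clock: 8.9
eef_pos: [664.6, -12.4, 30.7]
eef_rot: [3.141, -0.0, 1.546]
wrist_force: [-2.0, -0.1, 4.6]
finger_gap: 32.1
finger_force: 15.0
```

```bash
python3 -m crank '[[0,0,0,-40,0,0,0],[0,0,0,-90,0,0,0],[0,0,0,-140,0,0,0],[0,0,0,-145,0,0,0],[0,0,0,-145,0,0,0]]'
python3 - <<'E'
from h import *
import pickle
go(413,-385,165,-2.6)
c=pickle.load(open('/tmp/c.pkl','rb'))
f=np.load('/tmp/wrist.npz');d=f['d'].astype(float)
uv=[(u,v) for v in range(175,300) for u in range(15,210) if d[v,u]>0]
w=world('wrist',uv,d=d,c=c)
print(w.min(0),w.max(0))
for a,b,z in((370,455,26),(480,570,47)):
    q=w[(w[:,0]>a)&(w[:,0]<b)&(abs(w[:,2]-z)<5)]
    if len(q): r=cv2.minAreaRect(q[:,:2].astype(np.float32));print(len(q),q.min(0),q.max(0),np.round(r[0],1),np.round(r[1],1),r[2])
E
```

```text
clock: 9.4
eef_pos: [664.9, -12.5, 176.5]
eef_rot: [3.139, 0.0, 1.546]
wrist_force: [0.1, 0.7, -2.1]
finger_gap: 32.1
finger_force: 15.0
shift [-378.7 -242.5   11. ] turn [0.002 0.    0.02 ] t 9.4 pos [664.9 -12.5 176.5] gap 32.1
[ 340.07397948 -373.87218498   -7.3465623 ] [ 631.90461831 -216.22927831  270.65846891]
2245 [ 383.56533663 -359.82792326   21.00363237] [ 448.31258258 -234.53671023   29.17309925] [ 415.9 -297.9] [126.4  60.1] 86.90040588378906
2168 [ 490.171167   -342.13558964   42.00485652] [ 557.71952836 -233.52552314   50.17588703] [ 523.8 -289.2] [ 59.3 109.7] 4.790127277374268
```

```bash
python3 -m crank '[[0,-379,-242.5,8,0,0,0.02],[0,-379,-242.5,8,0,0,0.02],[0,-379,-242.5,8,0,0,0.02],[0,-379,-242.5,8,0,0,0.02],[0,-379,-242.5,8,0,0,0.02],[0,-379,-242.5,8,0,0,0.02],[0,-379,-242.5,8,0,0,0.02],[0,-379,-242.5,8,0,0,0.02],[0,-379,-242.5,8,0,0,0.02],[0,-379,-242.5,8,0,0,0.02]]'; python3 -m crank '[[0,0,0,0,0,0,0],[0,0,0,0,0,0,0]]'
python3 - <<'E'
from h import *
go(413,-385,165,-2.6)
E
```

```text
clock: 10.4
eef_pos: [408.8, -388.6, 164.9]
eef_rot: [-3.139, -0.002, 1.521]
wrist_force: [0.0, 1.2, -0.8]
finger_gap: 32.1
finger_force: 15.0
clock: 10.6
eef_pos: [412.9, -384.2, 166.2]
eef_rot: [-3.14, -0.002, 1.527]
wrist_force: [-0.2, 0.2, -0.3]
finger_gap: 32.5
finger_force: 15.0
shift [-0.8  0.2  1.2] turn [-0.001 -0.002  0.001] t 10.6 pos [ 412.9 -384.2  166.2] gap 32.5
```

Run:
```python
from h import *
c=optics.calibration('wrist')
p,d=shot('wrist','w3.png');d=d.astype(float)
uv=[(u,v) for v in range(0,420) for u in range(150,420) if d[v,u]>0]
w=world('wrist',uv,d=d,c=c)
q=w[(abs(w[:,0]-414)<40)&(w[:,1]>-405)&(w[:,1]<-225)&(abs(w[:,2]-27)<5)];print('z',np.median(q[:,2]));r=cv2.minAreaRect(q[:,:2].astype(np.float32));print(np.round(r[0],1),np.round(r[1],1),r[2])
q=w[(abs(w[:,0]-414)<40)&(w[:,1]>-290)&(w[:,1]<-235)&(w[:,2]>45)&(w[:,2]<62)];print('knob',len(q),np.round((q.min(0)+q.max(0))/2,1),np.ptp(q,axis=0))
```

```text
z 26.48441916986106
[ 415. -318.] [162.6  58.2] 87.21224975585938
knob 1315 [ 419.7 -263.4   52.5] [31.38657248 31.72124373 14.67434967]
```

View pics/w3.png

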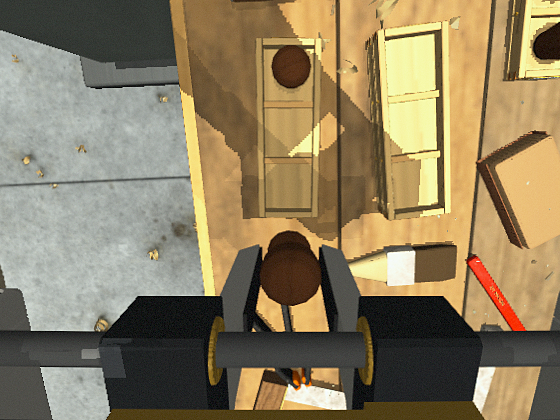

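The knob tray measures 162.6 x 58.2 mm, centred at (415,-318) with yaw -2.8°. Knob_1 is in the +y compartment at pixel (291,65), and the two others are empty. The pile is at (415,120). I'll put this knob in the -y compartment, at (412.5,-370).

```bash
python3 -m crank '[[0,14,0,30,0,0,0],[0,14,0,80,0,0,0],[0,14,0,125,0,0,0],[0,14,0,134.5,0,0,0],[0,14,0,134.5,0,0,0],[0,14,0,134.5,0,0,0],[0,14,0,134.5,0,0,0]]'
python3 - <<'E'
from h import *
go(412.5,-370,31,-2.8)
E
```

```text
clock: 11.35
eef_pos: [414.0, -371.3, 34.1]
eef_rot: [3.14, 0.001, 1.527]
wrist_force: [0.8, 0.4, -0.1]
finger_gap: 32.1
finger_force: 15.0
shift [ 1.2 -1.5  3.1] turn [0.001 0.001 0.005] t 11.35 pos [ 414.  -371.3   34.1] gap 32.1
```

```bash
python3 -m crank '[[0,1,-1.5,2.8,0,0,0],[0,1,-1.5,2.8,0,0,0],[0,1,-1.5,2.8,0,0,0],[65,1,-1.5,2.8,0,0,0],[65,1,-1.5,2.8,0,0,0],[65,1,-1.5,2.8,0,0,0]]';python3 -m crank '[[65,0,0,-40,0,0,0],[65,0,0,-80,0,0,0],[65,0,0,-125,0,0,0],[65,0,0,-145,0,0,0],[65,0,0,-145,0,0,0]]'
python3 - <<'E'
from h import *
go(662.5,-63.8,170,-1.4)
E
```

```text
clock: 11.95
eef_pos: [411.8, -370.3, 30.2]
eef_rot: [3.142, 0.0, 1.526]
wrist_force: [-0.3, -0.8, 1.0]
finger_gap: 52.8
finger_force: 0.0
clock: 12.45
eef_pos: [412.6, -371.1, 178.4]
eef_rot: [3.138, 0.004, 1.526]
wrist_force: [-0.2, 0.2, 0.1]
finger_gap: 60.9
finger_force: 0.0
shift [318.2 235.8   8.2] turn [ 0.004  0.004 -0.021] t 12.45 pos [ 412.6 -371.1  178.4] gap 60.9
```

```bash
python3 -m crank '[[80,318,236,5,0,0,-0.021],[80,318,236,5,0,0,-0.021],[80,318,236,5,0,0,-0.021],[80,318,236,5,0,0,-0.021],[80,318,236,5,0,0,-0.021],[80,318,236,5,0,0,-0.021],[80,318,236,5,0,0,-0.021],[80,318,236,5,0,0,-0.021],[80,318,236,5,0,0,-0.021],[80,318,236,5,0,0,-0.021]]';python3 -m crank '[[80,0,0,0,0,0,0],[80,0,0,0,0,0,0]]'
python3 - <<'E'
from h import *
go(662.5,-64,30.5,-1.4)
E
```

```text
clock: 13.45
eef_pos: [661.5, -62.5, 168.2]
eef_rot: [-3.139, -0.0, 1.548]
wrist_force: [-0.8, -1.1, -0.2]
finger_gap: 75.1
finger_force: 0.0
clock: 13.65
eef_pos: [661.3, -64.4, 170.1]
eef_rot: [-3.141, 0.0, 1.545]
wrist_force: [0.4, 0.6, -0.0]
finger_gap: 75.4
finger_force: 0.0
shift [  0.4   1.3 139.6] turn [-0.     0.    -0.001] t 13.65 pos [661.3 -64.4 170.1] gap 75.4
```

```bash
python3 -m crank '[[80,0.5,1.5,50,0,0,0],[80,0.5,1.5,100,0,0,0],[80,0.5,1.5,139,0,0,0],[80,0.5,1.5,139,0,0,0],[80,0.5,1.5,139,0,0,0]]'; python3 -m crank '[[0,0,0,0,0,0,0],[0,0,0,0,0,0,0],[0,0,0,0,0,0,0],[0,0,0,0,0,0,0],[0,0,0,0,0,0,0],[0,0,0,0,0,0,0],[0,0,0,0,0,0,0],[0,0,0,0,0,0,0]]' 15;  python3 -m crank '[[0,0,0,-40,0,0,0],[0,0,0,-90,0,0,0],[0,0,0,-140,0,0,0],[0,0,0,-145,0,0,0],[0,0,0,-145,0,0,0]]'
python3 - <<'E'
from h import *
go(415,-318,165,-2.8)
E
```

```text
clock: 14.15
eef_pos: [663.6, -63.4, 32.5]
eef_rot: [3.141, 0.0, 1.546]
wrist_force: [0.1, -0.3, 1.6]
finger_gap: 75.2
finger_force: 0.0
clock: 14.95
eef_pos: [663.3, -62.7, 31.2]
eef_rot: [-3.142, -0.0, 1.547]
wrist_force: [-1.2, 0.4, 1.0]
finger_gap: 32.1
finger_force: 15.0
clock: 15.45
eef_pos: [663.7, -62.7, 177.4]
eef_rot: [3.139, 0.0, 1.547]
wrist_force: [-0.9, 0.9, -1.5]
finger_gap: 32.1
finger_force: 15.0
shift [-261.2 -242.6   11.9] turn [0.002 0.    0.025] t 15.45 pos [663.7 -62.7 177.4] gap 32.1
```

```bash
python3 -m crank '[[0,-261,-242.5,10,0,0,0.025],[0,-261,-242.5,10,0,0,0.025],[0,-261,-242.5,10,0,0,0.025],[0,-261,-242.5,10,0,0,0.025],[0,-261,-242.5,10,0,0,0.025],[0,-261,-242.5,10,0,0,0.025],[0,-261,-242.5,10,0,0,0.025],[0,-261,-242.5,10,0,0,0.025],[0,-261,-242.5,10,0,0,0.025],[0,-261,-242.5,10,0,0,0.025]]';python3 -m crank '[[0,0,0,0,0,0,0],[0,0,0,0,0,0,0]]'
python3 - <<'E'
from h import *
go(415,-318,31.5,-2.8)
E
```

```text
clock: 16.45
eef_pos: [414.9, -317.0, 165.1]
eef_rot: [-3.14, -0.001, 1.522]
wrist_force: [0.8, 0.1, -0.5]
finger_gap: 32.1
finger_force: 15.0
clock: 16.65
eef_pos: [415.3, -316.9, 165.8]
eef_rot: [-3.141, -0.0, 1.523]
wrist_force: [1.0, 0.9, 0.2]
finger_gap: 32.2
finger_force: 15.0
shift [ -1.1  -0.2 134.3] turn [-0.    -0.     0.002] t 16.65 pos [ 415.3 -316.9  165.8] gap 32.2
```

```bash
python3 -m crank '[[0,-1,0,40,0,0,0],[0,-1,0,90,0,0,0],[0,-1,0,125,0,0,0],[0,-1,0,134,0,0,0],[0,-1,0,134,0,0,0],[0,-1,0,134,0,0,0],[0,-1,0,134,0,0,0]]';python3 -m crank '[[65,0,0,0,0,0,0],[65,0,0,0,0,0,0],[65,0,0,0,0,0,0],[65,0,0,-40,0,0,0],[65,0,0,-80,0,0,0],[65,0,0,-125,0,0,0],[65,0,0,-145,0,0,0],[65,0,0,-145,0,0,0]]'
python3 - <<'E'
from h import *
go(659,-70,170,-1.4)
E
```

```text
clock: 17.35
eef_pos: [415.2, -319.0, 33.2]
eef_rot: [3.14, 0.001, 1.522]
wrist_force: [-0.1, -0.1, -0.6]
finger_gap: 31.9
finger_force: 15.0
clock: 18.15
eef_pos: [415.5, -319.6, 180.4]
eef_rot: [3.137, 0.004, 1.522]
wrist_force: [-0.8, -0.6, 0.1]
finger_gap: 61.7
finger_force: 0.0
shift [261.2 230.9  10.5] turn [ 0.004  0.004 -0.025] t 18.15 pos [ 415.5 -319.6  180.4] gap 61.7
```

```bash
python3 -m crank '[[100,241,231,5,0,0,-0.025],[100,241,231,5,0,0,-0.025],[100,241,231,5,0,0,-0.025],[100,241,231,5,0,0,-0.025],[100,241,231,5,0,0,-0.025],[100,241,231,5,0,0,-0.025],[100,241,231,5,0,0,-0.025],[100,241,231,5,0,0,-0.025],[100,241,231,5,0,0,-0.025]]';python3 -m crank '[[100,0,0,0,0,0,0],[100,0,0,0,0,0,0]]'
python3 - <<'E'
from h import *
c=optics.calibration('wrist')
p,d=shot('wrist','w4.png');d=d.astype(float)
uv=[(u,v) for v in range(0,420) for u in range(200,400) if d[v,u]>0]
w=world('wrist',uv,d=d,c=c)
q=w[(abs(w[:,0]-662)<50)&(w[:,1]>-108)&(w[:,1]<85)&(abs(w[:,2]-27)<5)];print('z',np.median(q[:,2]),len(q));r=cv2.minAreaRect(q[:,:2].astype(np.float32));print(np.round(r[0],1),np.round(r[1],1),r[2])
pt,_=shot('top')
a=cv2.resize(pt[130:285,140:370],(780,526),interpolation=cv2.INTER_CUBIC);cv2.imwrite('pics/c2.png',a[:,:,::-1])
go(662,-16,12,-1.4)
E
```

```text
clock: 19.05
eef_pos: [656.7, -89.0, 170.3]
eef_rot: [-3.139, -0.0, 1.548]
wrist_force: [-0.2, -0.3, 0.1]
finger_gap: 93.8
finger_force: 0.0
clock: 19.25
eef_pos: [656.6, -90.4, 172.1]
eef_rot: [-3.141, 0.0, 1.545]
wrist_force: [0.1, 0.3, 0.1]
finger_gap: 93.8
finger_force: 0.0
z 26.474873846693193 3099
[662.5 -16.1] [163.8  58.2] 88.65564727783203
shift [ 74.3   3.3 160.4] turn [ 0.     0.    -0.001] t 19.35 pos [656.8 -90.2 172.4] gap 94.0
```

View pics/w4.png

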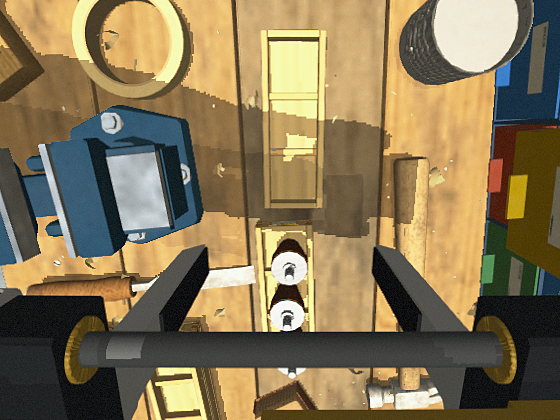

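View pics/c2.png

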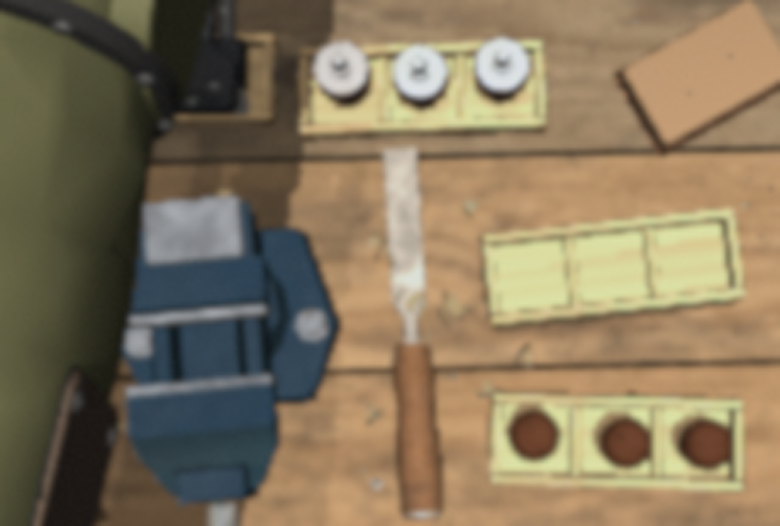

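Wrist view: the mixed tray is empty, at rows 30–208 and columns 262–326. The feet tray is full, with feet at (289,265), (287,315) and (291,365). The top crop shows three knobs in the knob tray at (533,433), (625,440) and (707,441), and three feet in line at the top. Before lowering on the tray I'll check how much room the gripper's body has.

Run:
```python
from h import *
f=np.load('/tmp/wrist.npz');d=f['d'].astype(float)
uv=[(u,v) for v in range(0,300,2) for u in range(0,560,2) if 0<d[v,u]<1000]
w=world('wrist',uv,d=d)
for lo,hi in((540,560),(560,580),(580,600),(600,640),(690,720),(720,760),(760,800)):
    q=w[(w[:,0]>lo)&(w[:,0]<hi)&(abs(w[:,1]+16)<55)]; print(lo,len(q),q[:,2].max() if len(q) else '')
```

```text
540 1087 110.55530969790237
560 858 110.5542731626984
580 657 278.0842674007076
600 1133 278.28126348735077
690 804 277.9392077645294
720 1136 278.2741273128179
760 1504 84.59823795052272
```

Run:
```python
from h import *
f=np.load('/tmp/wrist.npz');d=f['d'].astype(float)
uv=[(u,v) for v in range(0,300) for u in range(0,300) if 0<d[v,u]<1000]
w=world('wrist',uv,d=d)
for lo,hi in((20,70),(70,90),(90,125)):
    q=w[(w[:,2]>lo)&(w[:,2]<hi)&(w[:,0]<625)&(w[:,0]>420)&(w[:,1]>-110)&(w[:,1]<50)]; print(lo,len(q),np.percentile(q,[0.5,99.5],axis=0).round())
```

```text
20 3023 [[421. -88.  20.]
 [564.  50.  70.]]
70 2100 [[ 440. -100.   70.]
 [ 564.  -29.   90.]]
90 15218 [[ 445. -108.   91.]
 [ 565.  -23.  124.]]
```

The vise jaw reaches x=565 and stands about 110 mm high. The gripper's body edge will be at about 574, so it just clears.

```bash
python3 -m crank '[[100,50,5,0,0,0,0],[100,74,5.5,0,0,0,0],[100,74,5.5,50,0,0,0],[100,74,5.5,100,0,0,0],[100,74,5.5,125,0,0,0],[100,74,5.5,125,0,0,0],[100,74,5.5,125,0,0,0]]'
python3 - <<'E'
from h import *
go(662.5,-16,8,-1.35)
E
```

```text
clock: 20.05
eef_pos: [664.9, -16.0, 48.5]
eef_rot: [3.14, 0.0, 1.546]
wrist_force: [-0.0, -0.5, 0.5]
finger_gap: 94.4
finger_force: 0.0
shift [-0.1 -2.4 40.5] turn [ 0.001  0.    -0.001] t 20.05 pos [664.9 -16.   48.5] gap 94.4
```

```bash
python3 -m crank '[[100,0,-1.2,25,0,0,0],[100,0,-1.2,36,0,0,0],[100,0,-1.2,40,0,0,0],[100,0,-1.2,40,0,0,0],[100,0,-1.2,40,0,0,0]]'; python3 -m crank '[[0,0,0,0,0,0,0],[0,0,0,0,0,0,0],[0,0,0,0,0,0,0],[0,0,0,0,0,0,0],[0,0,0,0,0,0,0],[0,0,0,0,0,0,0],[0,0,0,0,0,0,0]]' 40; python3 -m crank '[[0,0,0,-20,0,0,0],[0,0,0,-60,0,0,0],[0,0,0,-110,0,0,0],[0,0,0,-160,0,0,0],[0,0,0,-160,0,0,0],[0,0,0,-160,0,0,0]]';  python3 - <<'E'
from h import *
go(523.5,-400,175,5)
E
```

```text
clock: 20.55
eef_pos: [663.8, -15.6, 8.4]
eef_rot: [3.14, 0.0, 1.547]
wrist_force: [1.0, -0.1, -0.5]
finger_gap: 93.7
finger_force: 0.0
clock: 21.25
eef_pos: [663.0, -15.5, 7.2]
eef_rot: [-3.141, -0.0, 1.547]
wrist_force: [-2.3, 0.1, 2.6]
finger_gap: 57.6
finger_force: 40.0
clock: 21.85
eef_pos: [663.4, -15.5, 167.5]
eef_rot: [3.14, 0.0, 1.547]
wrist_force: [-0.5, -0.0, -3.4]
finger_gap: 57.7
finger_force: 40.0
shift [-387.7 -130.6   -7.7] turn [ 0.001  0.    -0.111] t 21.85 pos [663.4 -15.5 167.5] gap 57.7
```

The tray is held (gap 57.7). From both views, and allowing for the constant top-camera x offset of +4 mm, the pile is at (526.4,-317) with yaw 5°.

```bash
python3 -m crank '[[0,-306,-130,5,0,0,-0.111],[0,-306,-130,5,0,0,-0.111],[0,-306,-130,5,0,0,-0.111],[0,-306,-130,5,0,0,-0.111],[0,-306,-130,5,0,0,-0.111],[0,-306,-130,5,0,0,-0.111],[0,-306,-130,5,0,0,-0.111],[0,-306,-130,5,0,0,-0.111],[0,-306,-130,5,0,0,-0.111],[0,-306,-130,5,0,0,-0.111]]'; python3 -m crank '[[0,0,0,0,0,0,0],[0,0,0,0,0,0,0],[0,0,0,0,0,0,0]]'
python3 - <<'E'
from h import *
go(526.4,-316.5,72,5)
E
```

```text
clock: 22.85
eef_pos: [526.0, -317.2, 160.9]
eef_rot: [-3.14, -0.001, 1.659]
wrist_force: [-0.1, 0.3, -2.1]
finger_gap: 57.9
finger_force: 40.0
clock: 23.15
eef_pos: [526.2, -317.8, 162.1]
eef_rot: [3.142, -0.0, 1.659]
wrist_force: [-0.8, 0.1, -2.3]
finger_gap: 57.5
finger_force: 40.0
shift [ 1.2  0.3 90.1] turn [ 0.    -0.     0.001] t 23.15 pos [ 526.2 -317.8  162.1] gap 57.5
```

```bash
python3 -m crank '[[0,1.2,0.2,40,0,0,0],[0,1.2,0.2,80,0,0,0],[0,1.2,0.2,90,0,0,0],[0,1.2,0.2,90,0,0,0],[0,1.2,0.2,90,0,0,0]]'
python3 - <<'E'
from h import *
go(526.4,-316.5,72,5)
p,d=shot('scene')
cv2.imwrite('pics/s2.png',cv2.resize(p[160:320,190:370],None,fx=3.7,fy=3.7,interpolation=cv2.INTER_CUBIC)[:,:,::-1])
E
```

```text
clock: 23.65
eef_pos: [526.8, -317.6, 74.1]
eef_rot: [3.14, 0.002, 1.658]
wrist_force: [0.5, -0.3, -2.1]
finger_gap: 57.5
finger_force: 40.0
shift [ 1.1 -0.3  2.1] turn [ 0.002  0.002 -0.   ] t 23.65 pos [ 526.8 -317.6   74.1] gap 57.5
```

View pics/s2.png

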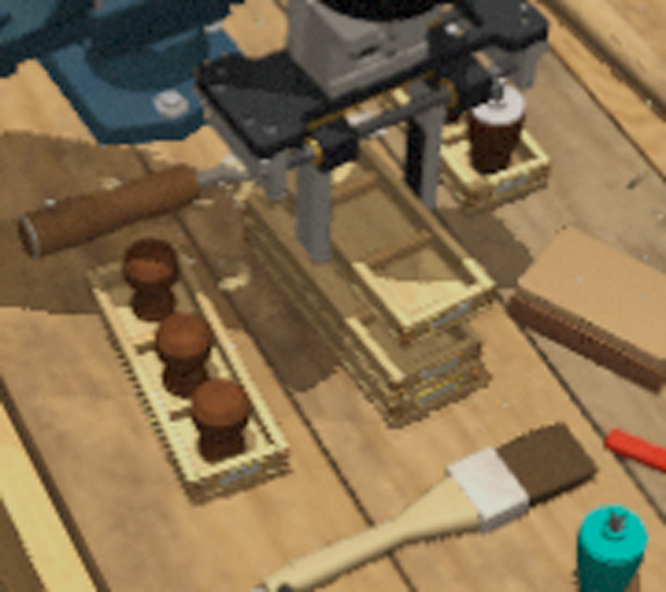

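All three knobs stand upright in the knob tray, and the tray hovers over the pile. Corner pixels in the crop: held tray front right (494,288) and left (402,326); pile top front right (482,346) and left (394,384). I'll compare these corners in world coordinates.

Run:
```python
from h import *
f=lambda l:[(190+a/3.7,160+b/3.7) for a,b in l]
h=world('scene',f([(494,288),(402,326)]),z=92.8); p=world('scene',f([(482,346),(394,384)]),z=47)
print(h.round(1),p.round(1),(h-p).round(1))
```

```text
[[ 560.5 -399.6   92.8]
 [ 503.9 -400.9   92.8]] [[ 556.9 -400.4   47. ]
 [ 501.  -402.2   47. ]] [[ 3.6  0.8 45.8]
 [ 2.9  1.3 45.8]]
```

```bash
python3 -m crank '[[0,0,-1.5,10,0,0,0],[0,0,-1.5,16,0,0,0],[0,0,-1.5,19,0,0,0],[0,0,-1.5,21,0,0,0],[0,0,-1.5,22,0,0,0],[0,0,-1.5,22,0,0,0]]'; python3 -m crank '[[0,0,0,1,0,0,0],[0,0,0,1.5,0,0,0],[0,0,0,1.5,0,0,0]]'
```

```text
clock: 24.3
eef_pos: [524.5, -317.3, 50.1]
eef_rot: [3.142, -0.0, 1.658]
wrist_force: [0.8, -0.6, -2.5]
finger_gap: 57.7
finger_force: 40.0
clock: 24.6
eef_pos: [524.6, -317.3, 49.2]
eef_rot: [3.141, 0.0, 1.658]
wrist_force: [-1.8, 2.2, 3.7]
finger_gap: 57.1
finger_force: 40.0
```

TCP 49.2 puts the tray base at about 42 mm with light contact, so it is fully nested. I'll release, back off and check.

```bash
python3 -m crank '[[70,0,0,0,0,0,0],[85,0,0,0,0,0,0],[85,0,0,0,0,0,0],[85,0,0,0,0,0,0],[85,0,0,-30,0,0,0],[85,0,0,-70,0,0,0],[85,0,0,-120,0,0,0],[85,0,0,-130,0,0,0]]'; python3 -m crank '[[85,-150,0,0,0,0,0],[85,-150,0,0,0,0,0],[85,-150,0,0,0,0,0],[85,-150,0,0,0,0,0],[85,-150,0,0,0,0,0]]'
python3 - <<'E'
from h import *
c=optics.calibration('wrist')
p,d=shot('wrist','w5.png');d=d.astype(float)
uv=[(u,v) for v in range(0,420) for u in range(0,560) if 0<d[v,u]<1000]
w=world('wrist',uv,d=d,c=c)
for z,b in((68,(480,580,-420,-220)),(26,(375,455,-410,-225))):
    q=w[(w[:,0]>b[0])&(w[:,0]<b[1])&(w[:,1]>b[2])&(w[:,1]<b[3])&(abs(w[:,2]-z)<6)]
    r=cv2.minAreaRect(q[:,:2].astype(np.float32));print(z,len(q),np.median(q[:,2]),np.round(r[0],1),np.round(r[1],1),r[2])
p,d=shot('scene')
cv2.imwrite('pics/s3.png',cv2.resize(p[110:310,200:380],None,fx=3,fy=3,interpolation=cv2.INTER_CUBIC)[:,:,::-1])
E
```

```text
clock: 25.4
eef_pos: [526.0, -318.2, 184.7]
eef_rot: [3.135, 0.005, 1.658]
wrist_force: [-0.2, 0.1, 0.3]
finger_gap: 79.7
finger_force: 0.0
clock: 25.9
eef_pos: [537.0, -467.2, 177.0]
eef_rot: [-3.14, -0.002, 1.656]
wrist_force: [0.1, 0.5, -0.1]
finger_gap: 80.0
finger_force: 0.0
68 2733 68.37574764669039 [ 528.5 -350. ] [58.2 98.8] 5.349438667297363
26 2193 26.261680911512904 [ 413.3 -345.8] [108.1  59.2] 87.38833618164062
```

View pics/s3.png

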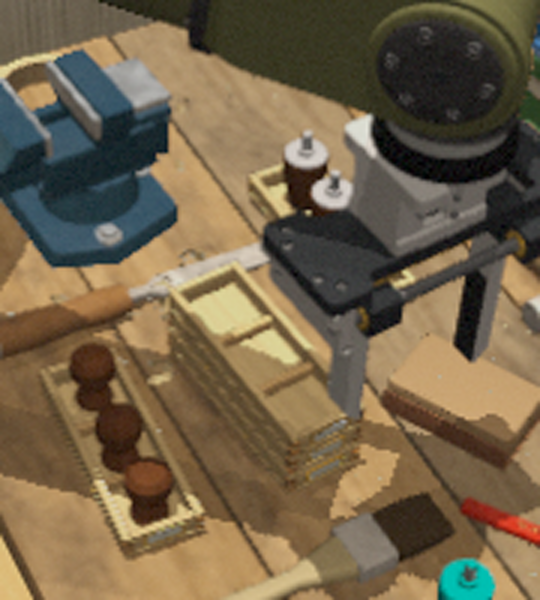

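The crop shows the tray squarely nested as the third tier, centred around (265,365). Its rim is level at 68.4 mm, where 68 is expected. The three knobs stand upright at (92,370), (120,435) and (150,490), and the feet at (305,160) and (330,190), with the third hidden. The gripper is clear of everything, so I'm handing in.

```bash
python3 -c "
from cell import manip
print(manip.sign_off())"
```

```text
the job is handed in; nothing more can be done
None
```

I handed the job in at about 26 s: three knobs in the knob tray, three feet in the feet tray, and the emptied tray nested on the pile at rim height 68.4 mm; my last pictures showed everything upright, but sign-off returned no verdict.

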